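Shut and lock the lamp cover of a microscope light source

ROBOT

A 6-joint arm with a two-finger parallel gripper is mounted at the origin on the work surface. World frame = base frame: x ahead of the robot, y to its left, z up, the work surface at z = 0. Lengths are in m, angles in rad, forces in N, time in s.
With the tool pointing down it reaches from about 0.375 to 0.925 m from the base axis. Payload 5.7 kg.
Tool frame: the origin (TCP) lies at the centre of the arm's flange, where the gripper is bolted on; the fingertips stand 173 mm ahead of it and the grasp point (between the pads) lies 155 mm ahead of it; z points along the fingers, y is the line along which they close (so a half turn about z gives the same grasp; the last joint's range is limited). The gripper opens to 85 mm and grips with 20 to 120 N. Pads are 22 mm wide; open, the fingers measure 114 mm over their backs; the gripper's body (76 mm by 85 mm) begins 54 mm behind the grasp point. The pads swing forward as they close: fully open they stand 13 mm farther back than shut.
Start: joints at [-1.321, 0.359, 1.51, -0, 1.272, -0.115], TCP at [0.214, -0.561, 0.405] pointing down, gripper open.
Joint ranges: [-2.97, 2.97], [-1.01, 2.36], [0.21, 2.38], [-0.96, 4.11], [0.2, 2.71], [-2.98, 2.98]. Speed limits (rad/s): [2.39, 2.39, 3.14, 3.14, 3.14, 3.14].

INTERFACE

Orientations are given as a unit quaternion [x, y, z, w].
In Python, from rig import r gives the robot as it stands. The module is installed in compiled form; this text tells all that it offers. Calls block until the motion is done:
- r.move_ptp(position, orientation): joint-space move of the TCP to a pose.
- r.line_to(position, vel=0.15, rotation=None, f_stop=None): straight line of the TCP; rotation=None keeps the orientation; vel is the mean speed in m/s. With f_stop (N) it stops when the force on the tool has changed by that much, and returns True; else False.
- r.move_j(angles): joint-space move.
- r.open() and r.grasp(): open the fingers fully, or close them until they stop; the grip force is fixed at half the most.
- r.pause(seconds).
- r.solve_ik(position, orientation): joint angles nearest the present ones, or None.
- r.read_state(): the state.
- r.read_camera(name): name is "scene" or "top" or "wrist"; returns the picture (400x640x3 uint8, red, green, blue); there is no depth.
- r.camera_info(name): a dict with "fov_y" (degrees; the focal length in pixels is half the picture's height over the tangent of half this angle, whatever the lens; pixels are square), "cx", "cy" (the principal point, pixels), "extrinsics" (4x4, takes a point from world to camera coordinates). Camera axes: x right, y down, z forward; pixel columns grow to the right and rows downward; lengths in m; the calibration is good to about 2 mm. A picture is of the moment at which its call begins: read the wrist's pose just before it. camera_info takes no time and is no camera call; for the wrist camera it gives the pose at the moment of the call.
A pose or a line that the arm cannot do raises r.PlanningError and nothing moves.
- r.hand_in(): hands the job in; it is judged then, once.
The state is a dict: "clock": time; "joints": joint angles; "dq": joint speeds; "effort": joint torques, N m; "tool_pos": TCP position; "tcp_rot": TCP orientation; "contact_force": force on the tool from outside, world axes, zero at the start; "torque": the same for the moment, N m; "width": opening from 0.0 (shut) to 1.0 (fully open); "grip_force": force on a finger pad.
Only numpy, scipy, OpenCV 4.12 (cv2) and the standard library are available. Lean on these libraries where they do the work, as an engineer would, in place of code of your own. Each camera call takes 0.05 s, during which the arm holds its last target. There are 200 camera calls.

TASK

A new lamp has been fitted in the microscope's cold light source. Swing its lamp cover down and push the free edge past the snap of its spring catches until the cover lies flat, easing off as soon as it has snapped so that the thin panel is not strained; then press the wing-headed fastener fully down against its spring, turn it, still pressed, a quarter turn clockwise until its cam catches, and let go so that it stays locked. Do not disturb the things standing beside the light source.

Things in the scene. Friction and masses are not known exactly. Their poses are not given: they have to be found in the camera images.
- light_source: White metal cold light source (illuminator box), 240 (x) x 200 (y) x 120 mm high, fixed on the bench. Origin: centre of its underside, z up; its front panel with light-guide port and knob faces its own -x, roughly to the robot. In its flat top is the open lamp compartment, 103 x 120 mm, with the new reflector lamp in it; the compartment's cover is hinged along its rear (+x) edge.
- hinge_axis (a point): Middle of the cover's hinge line: 95 mm behind the light source's centre (its +x), level with its top, 120 mm above the bench. Same axes as the light source; the hinge line runs along y.
- cover (a joint): Opening angle of the cover, rad: 0 = shut, flat on the top; grows as the free edge swings up and back, stop at 1.25. A stiff hinge (0.3 N m) keeps it where it is left. With the free edge some 9 mm above shut (0.057 rad) it meets two spring ball catches: roughly 10 N down on the free edge forces it past; from about 0.02 rad it snaps down by itself and is held.
- cover_panel: Thin white cover panel, 150 x 150 x 3 mm. Frame on the hinge line at mid-width, turning with the cover (shut: axes as the light source's). It reaches from x = -5 to -155 mm (free edge), y = -75 to 75, z = 0 (underside, on the casing when shut) to 3 (outer face). Its black louvre slits are flat; only the fastener stands out of it. Pushes over 60 N strain it.
- cover_edge (a point): Middle of the cover's free edge on the outer face: x = -155, y = 0, z = 3 mm in the cover_panel frame, same axes. Push on the outer face just inside the free edge, about 45 mm to either side of the fastener.
- fastener_press (a joint): How far the fastener's head is pushed in, m: 0 = sprung up (unlocked), 0.008 = fully in. Spring 3 N at the start, 9 N fully in. Short of about 0.0068 a 30 mm cross bar in its slot blocks the turn (forcing it damages it); beyond, it turns freely. Locked and let go it sits near 0.0047. The bar can enter its slot only with the fastener unturned.
- fastener_turn (a joint): Turn of the fastener, rad, growing clockwise as seen looking down on its head: 0 = unlocked, wing in line with the light source's x; 1.571 = quarter turn, at its stop, wing across (along y), where the cross bar catches in its notch when the head is let go.
- wing (a point): Middle of the fastener's black wing, on its turning axis; at x = -135, y = 0, z = 25.75 mm in the cover_panel frame while sprung up. Turns with the head: x along the wing, z out of the cover. Wing 40 (x) x 12 (y) x 20 mm (z), centred here. Below it a round flange, 34 mm across, 4 mm thick, its top 10 mm below here, for fingertips to press on; 8.75 mm free under it when sprung up.
- old_lamp: The burnt-out reflector lamp standing face down on the bench, 50 mm across, 51 mm high, loose; origin at the centre of its underside. To be left alone.
- specimen_cup: Small open white cup, 48 mm across, 32 mm high, loose; origin at the centre of its underside. To be left alone.
- flask: Conical glass flask, 64 mm across at the foot, 101 mm high, loose; origin at the centre of its underside. To be left alone.
- lamp_carton: Cardboard carton of the new lamp, 56 x 56 x 50 mm high, loose; origin at the centre of its underside. To be left alone.

How it is judged:
On the way, in this order (a step that is already met when the one before it is completed fails the run):
1. the cover is snapped shut (within 0.012 rad of flat) with the fastener not yet turned (value of joint cover below 0.012 rad and value of joint fastener_turn below 0.3 rad), for 0.2 s.
2. the fastener has been pressed in and turned past 1.4 rad with the cover shut (value of joint cover below 0.012 rad and value of joint fastener_turn above 1.4 rad and value of joint fastener_press above 0.003 m), for 0.2 s.
At the end, for the whole second after the job is handed in: The cover lies flat (within 0.012 rad), the fastener is turned at least 1.4 rad and its released head sits caught, 3 to 6.2 mm below its sprung-up height; each of the four bystanders is within 20 mm of where it stood (all of step 2 and value of joint fastener_press below 0.0062 m and distance of each of old_lamp, specimen_cup, flask, lamp_carton from where it was at the start of the episode below 0.02 m); the robot touches nothing.
It fails at once if the fastener is forced round without being pressed in (turned 0.5 to 1.1 rad while pressed less than 5 mm) (value of joint fastener_turn between 0.5 and 1.1 rad and value of joint fastener_press below 0.005 m).
It fails at once if the arm or its fingers push on the cover panel with more than 60 N (contact force between any of the fingers, the arm and cover_panel above 60 N).
It fails at once if one of the things beside the light source is shifted by more than 20 mm or tipped (distance of any of old_lamp, specimen_cup, flask, lamp_carton from where it was at the start of the episode above 0.02 m or angle between any of old_lamp, specimen_cup, flask, lamp_carton's own z axis and vertical above 0.4 rad).
It also fails if it takes over 51 s, if anything falls off the work surface, if the arm or the gripper's body presses on something with over 40 N, if the wrist force passes 120 N, or if a joint passes its speed limit or range.

## Working session

There is one attempt and no reset: what is moved stays moved. The work goes in short steps, each a Python script; the robot and the scene stay as the last script left them, time stands still between calls to the robot, and variables do not carry over. Pictures are saved under pics/ and viewed, at most 10 in all, crops included, and the job is handed in when it is done.

```bash
mkdir -p pics
python3 - <<'E'
from rig import r
import cv2,numpy as np
for n in ("scene","top"):
    im=r.read_camera(n); cv2.imwrite(f"pics/{n}0.png",im[:,:,::-1]); i=r.camera_info(n); print(n,i["fov_y"],i["cx"],i["cy"],np.round(i["extrinsics"],3).tolist())
s=r.read_state();print(s["clock"],s["tool_pos"],s["tcp_rot"],s["contact_force"],s["width"])
E
```

```text
scene 45.41429792154247 317.9189968619538 185.94787036251466 [[0.649, 0.761, -0.01, -0.438], [0.662, -0.57, -0.487, -0.346], [-0.376, 0.309, -0.874, 1.261], [0.0, 0.0, 0.0, 1.0]]
top 47.41141482889943 321.811869717625 204.18367084811507 [[0.006, -1.0, -0.012, 0.051], [-0.993, -0.004, -0.119, 0.639], [0.119, 0.013, -0.993, 1.199], [0.0, 0.0, 0.0, 1.0]]
0.1 [ 0.2139785  -0.56018944  0.4039228 ] [ 9.83411813e-01  1.81384915e-01 -4.58240192e-05 -8.47019042e-04] [ 0.47954402 -0.15436622  0.05134666] 1.0012027224031173
```

View pics/scene0.png

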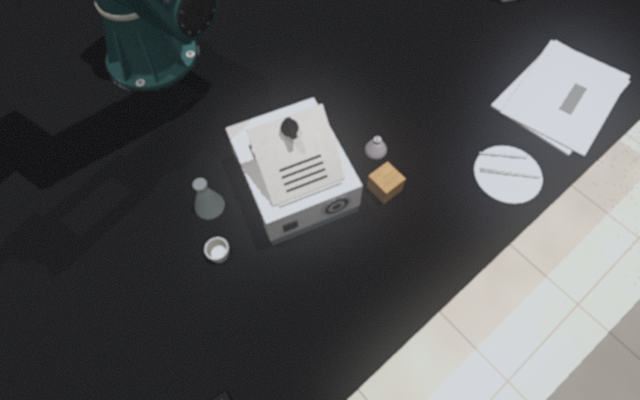

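View pics/top0.png

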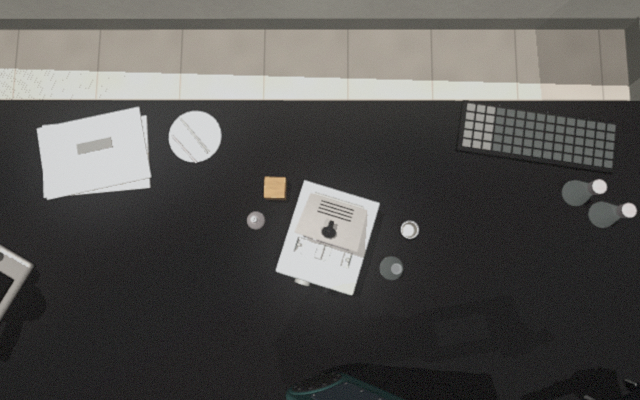

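```bash
cat > h.py <<'E'
import numpy as np,cv2
from rig import r
def ray(n,px,info=None):
    i=info or r.camera_info(n); f=200/np.tan(np.radians(i["fov_y"])/2); E=np.array(i["extrinsics"])
    d=E[:3,:3].T@np.array([(px[0]-i["cx"])/f,(px[1]-i["cy"])/f,1]); return -E[:3,:3].T@E[:3,3],d/np.linalg.norm(d)
def onplane(n,px,z):
    c,d=ray(n,px); return c+d*(z-c[2])/d[2]
def tri(rays):
    A=sum(np.eye(3)-np.outer(d,d) for c,d in rays); b=sum((np.eye(3)-np.outer(d,d))@c for c,d in rays); return np.linalg.solve(A,b)
def proj(n,p):
    i=r.camera_info(n); f=200/np.tan(np.radians(i["fov_y"])/2); q=(np.array(i["extrinsics"])@np.append(p,1))[:3]
    return np.array([i["cx"]+f*q[0]/q[2],i["cy"]+f*q[1]/q[2]])
E
python3 - <<'E'
from h import *
im=cv2.imread("pics/top0.png"); g=cv2.cvtColor(im,6)
m=np.zeros_like(g); m[165:310,260:395]=(g[165:310,260:395]>110)*255
m=cv2.morphologyEx(m,cv2.MORPH_OPEN,np.ones((9,9),np.uint8))
c=max(cv2.findContours(m,0,2)[0],key=cv2.contourArea); h=cv2.convexHull(c)
q=cv2.boxPoints(cv2.minAreaRect(c)); ap=cv2.approxPolyDP(h,5,True)[:,0]
print(ap.tolist())
P=np.array([onplane("top",p,.12) for p in q]); print(np.round(q,1).tolist(),P.round(4).tolist(),np.linalg.norm(P-np.roll(P,1,0),axis=1),P.mean(0))
def crop(n,x,y,w,hh,o,k=5):
    I=cv2.imread(f"pics/{n}0.png")[y:y+hh,x:x+w]; cv2.imwrite(o,cv2.resize(I,None,fx=k,fy=k,interpolation=cv2.INTER_CUBIC))
crop("top",240,170,190,140,"a.png",4); crop("scene",190,90,190,150,"b.png",4)
a,b=cv2.imread("a.png"),cv2.imread("b.png"); cv2.imwrite("pics/crop_top.png",a); cv2.imwrite("pics/crop_scene.png",b)
E
```

```text
[[303, 182], [377, 202], [353, 293], [298, 283], [277, 272]]
[[273.20001220703125, 275.6000061035156], [302.0, 178.89999389648438], [380.1000061035156, 202.10000610351562], [351.3999938964844, 298.8999938964844]] [[0.4491, 0.1734, 0.12], [0.694, 0.1042, 0.12], [0.635, -0.0945, 0.12], [0.3935, -0.0211, 0.12]] [0.20230946 0.25446049 0.20733223 0.25239388] [0.54291926 0.04048205 0.12      ]
```

View pics/crop_top.png

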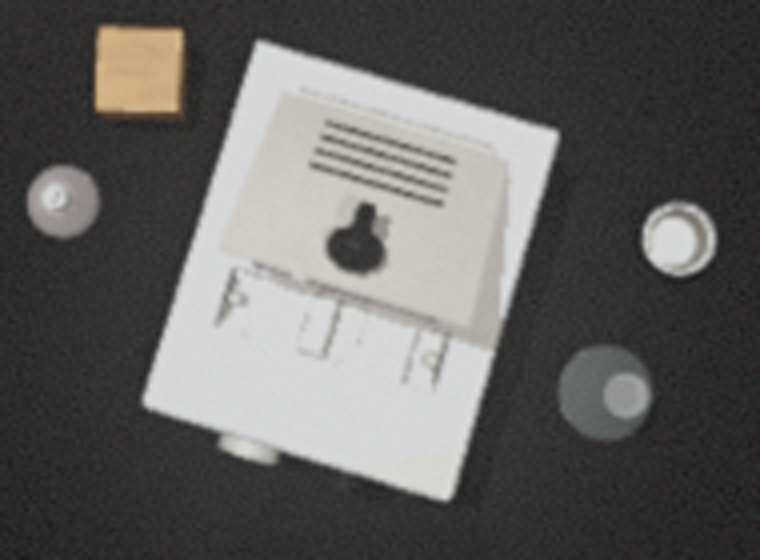

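View pics/crop_scene.png

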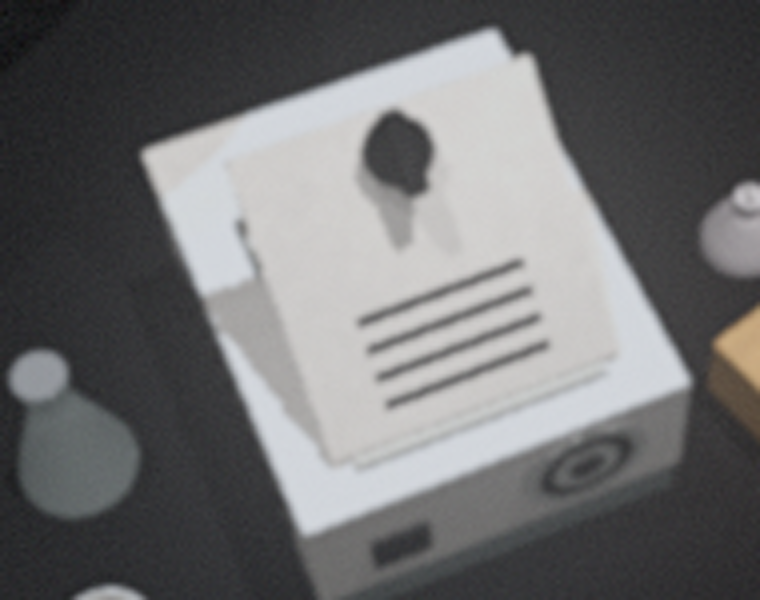

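The top crop shows the casing corners at about (258,40), (559,131), (451,500) and (145,405), and the cover's free edge from (220,252) to (470,330). The scene crop shows the free corners at (230,160) and (528,57), and the hinge corners at (333,465) and (617,355).

Run:
```python
from h import *
T=lambda p:((p[0]+.5)/4-.5+240,(p[1]+.5)/4-.5+170)
S=lambda p:((p[0]+.5)/4-.5+190,(p[1]+.5)/4-.5+90)
tc=[(258,40),(559,131),(451,500),(145,405)]; sc=[(690,380),(305,535),(143,150),(495,28)]
a=np.array([onplane("top",T(p),.12) for p in tc]); b=np.array([onplane("scene",S(p),.12) for p in sc])
for P in (a,b): print(P[:,:2].round(4).tolist(),np.linalg.norm(P-np.roll(P,1,0),axis=1).round(4),P.mean(0).round(4))
def yaw(P):
    v=P[0]+P[1]-P[2]-P[3]; u=P[0]+P[3]-P[1]-P[2]; return np.arctan2(v[1],v[0]),np.arctan2(-u[0],u[1])
print(yaw(a),yaw(b))
c=(a.mean(0)+b.mean(0))/2; th=np.mean(yaw(a)+yaw(b)); R=np.array([[np.cos(th),-np.sin(th),0],[np.sin(th),np.cos(th),0],[0,0,1]])
print(c,th)
for nm,t,s in (("freeL",(220,252),(528,57)),("freeR",(470,328),(230,160)),("hL",(282,95),(617,355)),("hR",(508,160),(333,465))):
    p=tri([ray("top",T(t)),ray("scene",S(s))]); q=R.T@(p-c)-[.095,0,0]; print(nm,q.round(4),"resid",(proj("top",p)-T(t)).round(2),"ang",np.arctan2(q[2],-q[0]))
for n,p,z,f in (("lamp",(63,201),.04,T),("carton",(140,70),.05,T),("cup",(679,239),.03,T),("flask",(627,395),.1,T)):
    print(n,onplane("top",f(p),z))
```

```text
[[0.6921, 0.0988], [0.6343, -0.0926], [0.4038, -0.0237], [0.4609, 0.167]] [0.241  0.1999 0.2405 0.199 ] [0.5478 0.0374 0.12  ]
[[0.6927, 0.099], [0.6365, -0.0928], [0.4062, -0.023], [0.4642, 0.1682]] [0.2387 0.1999 0.2407 0.1998] [0.5499 0.0378 0.12  ]
(np.float64(-0.28881691328856174), np.float64(-0.29208961346924217)) (np.float64(-0.2940935259933811), np.float64(-0.289997810654314))
[0.54884382 0.03761211 0.12      ] -0.2912494658513748
freeL [-0.1146  0.0752  0.1   ] resid [-0.48 -0.33] ang 0.7175728450038344
freeR [-0.1144 -0.0736  0.1025] resid [-0.8  -0.45] ang 0.7308383670275215
hL [-0.0042  0.075  -0.0045] resid [-0.02 -0.01] ang -0.8222038234545364
hR [-0.0028 -0.0746 -0.001 ] resid [0.01 0.01] ang -0.3416294144430456
lamp [0.59516306 0.23396191 0.04      ]
carton [0.68348271 0.18219585 0.05      ]
cup [ 0.57205226 -0.18339855  0.03      ]
flask [ 0.468463   -0.13628016  0.1       ]
```

```bash
cat >> h.py <<'E'
from scipy.spatial.transform import Rotation as Ro
C=np.array([.5488,.0376,.12]); TH=-.2912; RL=Ro.from_euler('z',TH).as_matrix(); H=C+RL@[.095,0,0]
def loc(x,y,z): return H+RL@np.array([x,y,z])   # hinge frame (shut) -> world
def quat(phi): # tool down, tool x at heading phi
    c,s=np.cos(phi),np.sin(phi); return Ro.from_matrix(np.array([[c,s,0],[s,-c,0],[0,0,-1]])).as_quat()
TIP=np.array([0,0,.173])
def arc(t,y,c=.148,o=.011): return loc(-c*np.cos(t)+.003*np.sin(t)+o,y,c*np.sin(t)+.003*np.cos(t))+TIP
E
python3 - <<'E'
from h import *
w=loc(-.135,0,.02575)+[0,0,.155]; print("wingTCP",w)
for k in (0,np.pi):
    for d in (0,-np.pi/2):
        print(k,d,[None if (q:=r.solve_ik(p,quat(TH+k+d))) is None else np.round(q,2).tolist() for p in (w,w+[0,0,.08],arc(.85,-.045)+[0,0,.05],arc(0,-.045),arc(.85,.045)+[0,0,.05])])
E
```

```text
wingTCP [0.510484   0.04908408 0.30075   ]
0 0 [[-0.04, 0.36, 1.82, -0.0, 0.97, 1.82], [-0.04, 0.26, 1.73, -0.0, 1.16, 1.82], [-0.14, 0.24, 1.56, -0.0, 1.35, 1.72], [-0.13, 0.35, 1.86, -0.0, 0.94, 1.74], [0.02, 0.28, 1.49, -0.0, 1.37, 1.88]]
0 -1.5707963267948966 [[-0.04, 0.36, 1.82, -0.0, 0.97, -2.89], [-0.04, 0.26, 1.73, -0.0, 1.16, -2.89], None, [-0.13, 0.35, 1.86, -0.0, 0.94, -2.98], [0.02, 0.28, 1.49, -0.0, 1.37, -2.84]]
3.141592653589793 0 [[-0.04, 0.36, 1.82, -0.0, 0.97, -1.32], [-0.04, 0.26, 1.73, -0.0, 1.16, -1.32], [-0.14, 0.24, 1.56, -0.0, 1.35, -1.42], [-0.13, 0.35, 1.86, -0.0, 0.94, -1.41], [0.02, 0.28, 1.49, -0.0, 1.37, -1.26]]
3.141592653589793 -1.5707963267948966 [[-0.04, 0.36, 1.82, -0.0, 0.97, 0.25], [-0.04, 0.26, 1.73, -0.0, 1.16, 0.25], [-0.14, 0.24, 1.56, -0.0, 1.35, 0.15], [-0.13, 0.35, 1.86, -0.0, 0.94, 0.16], [0.02, 0.28, 1.49, -0.0, 1.37, 0.31]]
```

Run:
```python
from h import *
Y=-.045; q=quat(TH+np.pi)
r.grasp(); r.move_ptp(arc(.85,Y)+[0,0,.06],q)
st=lambda n:(lambda s:print(n,round(s["clock"],2),np.round(s["tool_pos"],4),np.round(s["contact_force"],1)))(r.read_state())
st("above")
for t in (.85,.6,.4,.25,.17):
    hit=r.line_to(arc(t,Y),vel=.06,f_stop=20); st((t,hit))
    if hit: break
cv2.imwrite("pics/scene1.png",r.read_camera("scene")[90:240,190:380,::-1].repeat(3,0).repeat(3,1))
```

```text
above 3.17 [ 0.5461 -0.0093  0.4661] [-0.2 -0.4 -0.8]
(0.85, False) 4.33 [ 0.5462 -0.0086  0.4066] [-0.6  0.2  0.5]
(0.6, False) 5.09 [ 0.522  -0.0013  0.3791] [0.2 0.2 0.5]
(0.4, False) 5.73 [0.5078 0.0029 0.3532] [ 0.1  0.2 -0. ]
(0.25, False) 6.25 [0.5005 0.0051 0.3321] [ 0.  -0.2 -0.4]
(0.17, False) 6.6 [0.4978 0.0059 0.3205] [-0.7 -0.4 -0.1]
```

View pics/scene1.png

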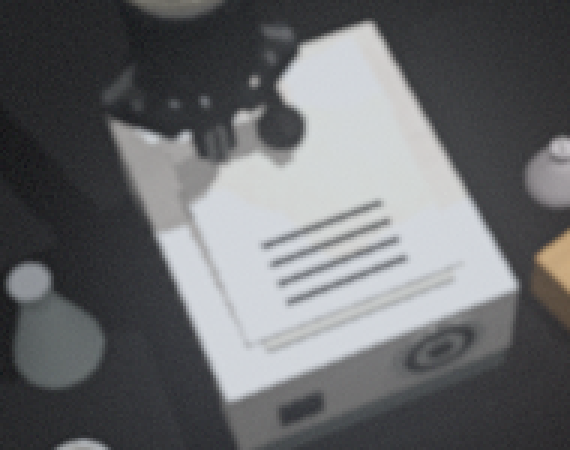

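The cover has followed the fingertips down and is nearly flat, with the fastener at about (282,128) in this crop. Next comes the guarded push past the catches.

Run:
```python
from h import *
Y=-.045
st=lambda n:(lambda s:print(n,round(s["clock"],2),np.round(s["tool_pos"],4),np.round(s["contact_force"],1)))(r.read_state())
for t in (.1,.07,.05,.035,.02,.01,0,-.01,-.02):
    hit=r.line_to(arc(t,Y),vel=.025,f_stop=22); st((t,hit))
    if hit: break
```

```text
(0.1, False) 7.22 [0.4965 0.0063 0.3106] [-0.2 -0.6  0.4]
(0.07, False) 7.54 [0.4961 0.0064 0.3061] [ 0.3 -0.3  0.3]
(0.05, False) 7.81 [0.4962 0.0064 0.3034] [0.5 0.4 0.7]
(0.035, False) 8.06 [0.4957 0.0065 0.301 ] [-0.7 -0.4  0.2]
(0.02, False) 8.31 [0.4955 0.0065 0.2986] [-0.8  0.2 -0.8]
(0.01, False) 8.56 [0.4956 0.0066 0.2973] [0.  0.4 0.1]
(0, False) 8.81 [0.4958 0.0065 0.2962] [-0.1 -0.1  2.3]
(-0.01, False) 9.06 [0.4958 0.0066 0.2959] [-4.3  0.5 17.5]
(-0.02, False) 9.31 [0.4957 0.0066 0.2957] [-7.5  0.5 30.6]
```

Run:
```python
from h import *
p=r.read_state()["tool_pos"].copy(); r.line_to(p+[0,0,.003],vel=.03); r.line_to(p+[0,0,.06],vel=.12)
q=quat(TH+np.pi); t=loc(-.135,0,0); t[2]=.42; r.move_ptp(t,q); r.open()
i=r.camera_info("wrist"); im=r.read_camera("wrist"); cv2.imwrite("pics/w1.png",im[:,:,::-1])
s=r.read_state(); print(s["clock"],s["tool_pos"],s["contact_force"])
for n,P in dict(wtop=(-.135,0,.03575),wf=(-.155,0,.03575),fl=(-.155,.075,.003),fr=(-.155,-.075,.003)).items(): print(n,proj("wrist",loc(*P)).round(1),proj("scene",loc(*P)).round(1))
cv2.imwrite("pics/scene2.png",cv2.resize(r.read_camera("scene")[90:240,190:380,::-1],None,fx=4,fy=4,interpolation=2))
```

```text
11.5167 [0.51048556 0.04909183 0.4200388 ] [ 1.00976706  0.87331807 -0.04280703]
wtop [314.1 201.4] [282.2 129.4]
wf [314.1 175.1] [278.6 122. ]
fl [405.1 166.9] [313.2 119.6]
fr [223.  166.8] [245.5 143.9]
```

View pics/w1.png

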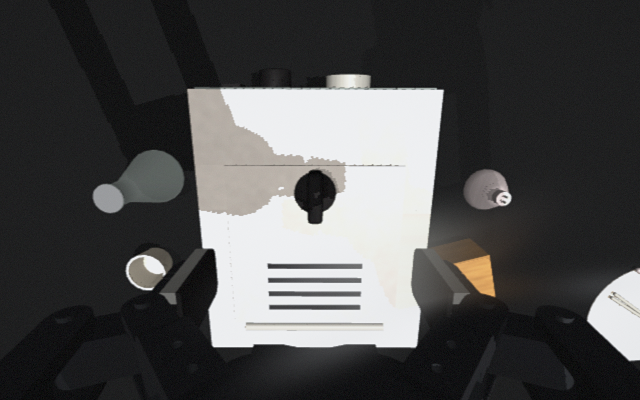

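View pics/scene2.png

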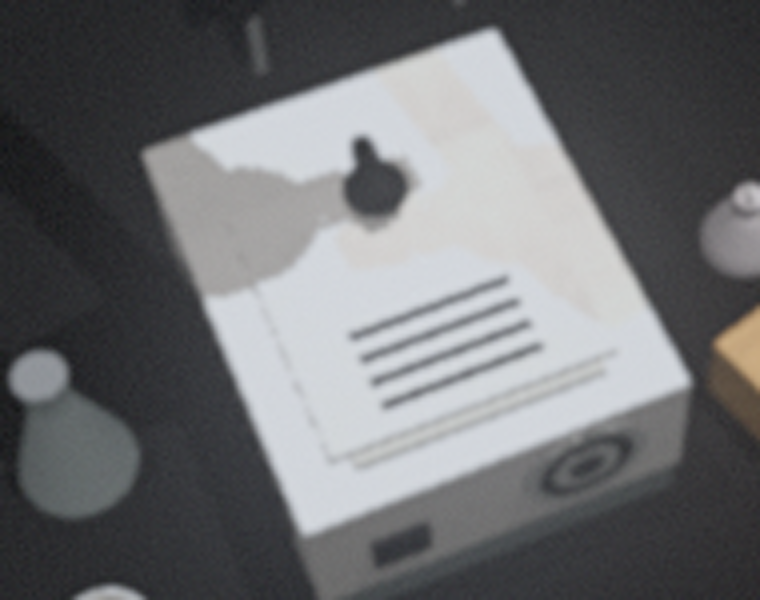

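Wrist view: the free edge is at row 165, columns 225–405, where a flat cover is predicted, so it has snapped shut. The wing runs from about (316,171) to (316,223), 1–2 mm off the prediction, so I'll refine it and then grasp.

Run:
```python
from h import *
g=cv2.imread("pics/w1.png",0)
m=(g[160:232,280:350]<70)
for rr in range(0,72,3):
    x=np.where(m[rr])[0]
    if len(x): print(rr+160,x.min()+280,x.max()+280,end="; ")
L=lambda px,z:(RL.T@(onplane("wrist",px,z)-H)).round(4)
b=np.where(m[54:62])[1].mean()+280; yb=np.where(m.any(1))[0].max()+160
print("\ntail",b,yb,L((b,218),.12+.035),"rearend",L((b,yb+.5),.12+.03575))
x=np.where(m[:50])[1]; print("flange", (x.min()+x.max())/2+280, L(((x.min()+x.max())/2+280,190),.12+.01575))
```

```text
172 309 321; 175 304 325; 178 300 329; 181 298 332; 184 297 333; 187 295 334; 190 295 335; 193 295 335; 196 295 334; 199 296 333; 202 297 332; 205 299 330; 208 302 327; 211 307 322; 214 308 321; 217 308 321; 220 309 321; 223 312 317; 
tail 314.5596330275229 223 [-0.1217  0.0004  0.035 ] rearend [-0.1176  0.0004  0.0357]
flange 315.0 [-0.1386  0.0008  0.0157]
```

Run:
```python
from h import *
st=lambda n:(lambda s:print(n,round(s["clock"],2),np.round(s["tool_pos"],4),np.round(s["contact_force"],1),np.round(s["torque"],2),round(s["width"],3),round(s["grip_force"],1)))(r.read_state())
p=loc(-.136,.0005,0); p[2]=.3108
r.line_to(p,vel=.12,f_stop=15); st("at"); r.grasp(); st("gripped")
for k in range(1,8):
    p[2]=.3108-.002*k; hit=r.line_to(p,vel=.02,f_stop=18); st((k,hit))
    if hit or r.read_state()["contact_force"][2]>20: break
```

```text
at 12.62 [0.5101 0.0499 0.3114] [0.3 0.1 0. ] [-0.05 -0.03  0.  ] 0.998 0.0
gripped 13.29 [0.5097 0.0498 0.311 ] [-0.7 -0.1  2.7] [-0.07  0.07 -0.04] 0.124 62.0
(1, False) 13.54 [0.5097 0.0498 0.3088] [-0.5 -0.   4.1] [-0.09  0.16 -0.08] 0.123 62.2
(2, False) 13.79 [0.5097 0.0498 0.3069] [-1.3  0.5  6.4] [-0.13  0.23 -0.08] 0.12 62.4
(3, False) 14.04 [0.5097 0.0498 0.305 ] [-1.2  0.4  6.3] [-0.13  0.31 -0.09] 0.125 62.6
(4, False) 14.29 [0.5097 0.0498 0.3032] [-1.8 -0.5  9. ] [-0.09  0.34 -0.06] 0.123 62.8
(5, False) 14.54 [0.5097 0.0498 0.3026] [-5.4 -0.9 21.3] [-0.15  1.05 -0.03] 0.121 65.0
```

Run:
```python
from h import *
st=lambda n:(lambda s:print(n,round(s["clock"],2),np.round(s["tool_pos"],4),np.round(s["contact_force"],1),np.round(s["torque"],2),round(s["width"],3),round(s["joints"][5],3)))(r.read_state())
p=loc(-.136,.0005,0); p[2]=.3010
for a in (.25,.55,.9,1.25,1.571,1.60):
    j=r.solve_ik(p,quat(TH+np.pi-a)); r.move_j(j); st(a)
    if abs(r.read_state()["torque"][2])>3: break
```

```text
0.25 14.89 [0.5098 0.05   0.3026] [-5.2  1.1 19.6] [0.08 0.95 0.  ] 0.122 -1.067
0.55 15.28 [0.5099 0.0501 0.3026] [-4.3  0.6 19.8] [ 0.16  0.82 -0.05] 0.123 -0.767
0.9 15.71 [0.51   0.0502 0.3027] [-4.9  1.4 18.9] [ 0.24  0.82 -0.04] 0.119 -0.417
1.25 16.13 [0.5102 0.0502 0.3027] [-4.1  1.5 17.1] [0.31 0.66 0.04] 0.123 -0.067
1.571 16.54 [0.5104 0.0502 0.3027] [-3.   2.5 17.7] [ 0.29  0.6  -0.02] 0.122 0.254
1.6 16.79 [0.5104 0.0502 0.3027] [-2.4  2.3 16.6] [0.31 0.48 0.37] 0.121 0.282
```

The stop is felt at the end of the turn. I'll ease up while still gripping so the bar drops into its notch, then release, back off and check.

Run:
```python
from h import *
st=lambda n:(lambda s:print(n,round(s["clock"],2),np.round(s["tool_pos"],4),np.round(s["contact_force"],1),np.round(s["torque"],2)))(r.read_state())
p=r.read_state()["tool_pos"].copy()
r.line_to(p+[0,0,.003],vel=.02); st("eased"); r.open(); st("open"); r.line_to(p+[0,0,.12],vel=.12); r.pause(.3); st("up")
cv2.imwrite("pics/w2.png",r.read_camera("wrist")[:,:,::-1])
for z in (.03575,.03105,.02775): print(z,[proj("wrist",loc(-.137,y,z)).round(1).tolist() for y in (-.02,.02)])
```

```text
eased 17.18 [0.5106 0.0504 0.306 ] [-0.3  1.6  6. ] [0.08 0.15 0.43]
open 17.9 [0.5104 0.0502 0.3057] [-0.3 -0.  -0.3] [-0.04 -0.04  0.01]
up 19.32 [0.5103 0.0502 0.4222] [-1.3  1.4  0.6] [ 0.   -0.01  0.02]
0.03575 [[314.4, 225.7], [312.8, 174.6]]
0.03105 [[314.4, 223.6], [312.8, 173.3]]
0.02775 [[314.4, 222.1], [312.8, 172.4]]
```

View pics/w2.png

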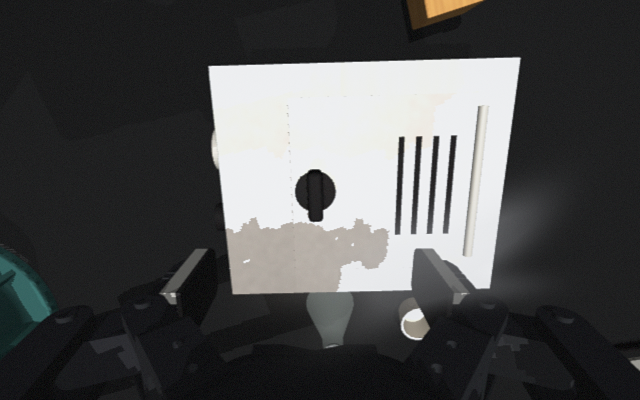

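The wing now lies across, parallel to the slits, from (315,170) to (315,222). The cover is flat, the bystanders seen in this view look undisturbed, and the robot is clear.

```bash
python3 -c "
from rig import r
print(r.hand_in())"
```

```text
the job is handed in; nothing more can be done
None
```

I snapped the cover shut, pressed the fastener in, turned it a quarter turn clockwise and released it, then handed the job in at about 19 s; the camera shows the cover flat and the wing across, the caught head height was not measured, and no verdict came back.

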